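# Find the loaded chuck canister by heft and clip it into its holder

### The job

Two of the three canisters in the grey tray are empty and one still holds the spare drill chuck, but from outside they look alike: sort them by weight, lifting one at a time just clear of the tray and holding it still for a moment to feel how heavy it is. Set the empty ones down again upright in the tray, and press the heavy one upright into the spring clips of the blue holder until it is fully home on the base plate. Handle them gently and upright, never high above the bench, dropped or rammed, and leave the pliers, tape measure and screwdriver alone.

Things in the scene. Friction and masses are not known exactly. Their poses are not given: they have to be found in the camera images.
- canister_a: one of three outwardly alike closed canisters, loaded or empty (the name tells nothing): rigid black plastic body 48 mm diameter, orange cap 50 mm diameter on top, 105 mm tall in all; stands upright in the tray. Origin: centre of the underside, z up. Grip the body about 72 mm above the underside. Empty about 0.1 kg, loaded 0.37 to 0.48 kg; the part inside has 1 to 2 mm of play
- canister_b: one of three outwardly alike closed canisters, loaded or empty (the name tells nothing): rigid black plastic body 48 mm diameter, orange cap 50 mm diameter on top, 105 mm tall in all; stands upright in the tray. Origin: centre of the underside, z up. Grip the body about 72 mm above the underside. Empty about 0.1 kg, loaded 0.37 to 0.48 kg; the part inside has 1 to 2 mm of play
- canister_c: one of three outwardly alike closed canisters, loaded or empty (the name tells nothing): rigid black plastic body 48 mm diameter, orange cap 50 mm diameter on top, 105 mm tall in all; stands upright in the tray. Origin: centre of the underside, z up. Grip the body about 72 mm above the underside. Empty about 0.1 kg, loaded 0.37 to 0.48 kg; the part inside has 1 to 2 mm of play
- tray: low open grey steel tray fixed to the bench, 110 mm (its x) by 300 mm (its y), walls 18 mm high and 4 mm thick, floor 4 mm thick. Origin: centre of the underside (bench level), z up; the canisters stand on its floor in a row along its y, about 90 mm apart, near its x = 0
- holder: spring-clip holder fixed to the bench: blue base plate 130 by 130 by 10 mm with three upright steel spring fingers 120 degrees apart around its centre, reaching to 41 mm above the bench. Origin: centre of the plate's underside, z up
- holder_seat (a point): middle of the plate's top face, 10 mm above the bench: where the centre of a canister's underside is when fully home. Going down, the canister's foot meets the fingers with its underside 15 to 20 mm above this face, must be pushed with roughly 8 to 20 N (varies) to spread them, snaps through about 10 mm above, then goes freely down to the rigid plate
- holder_clips (a point): centre of the ring of three finger bumps, 18 mm above holder_seat; the bumps leave a 43 mm circle. A canister's foot tapers from 38 mm diameter at the underside to a 48 mm rim 8 to 10 mm up; above it a 42 mm wide groove, 14 to 25 mm up, takes the bumps when the canister is home
- pliers: loose pliers with red handles, 160 by 60 mm, 20 mm high, lying on the bench. Origin under the pivot, x towards the jaws. Bystander
- tape_measure: loose yellow tape measure, 65 by 70 by 34 mm. Origin: centre of the underside. Bystander
- screwdriver: loose screwdriver with orange handle, 200 mm long, 26 mm thick, lying along its x. Origin: below its middle at bench level. Bystander
There are look-alikes about, which are no part of the job. Leave any turquoise look-alike of the canister_a alone. Leave any green look-alike of the canister_b alone.

How it is judged:
By the outcome, as a careful person would: the job done as asked, in the order asked, and still so for the second after the job is handed in, with the robot touching nothing.
It also fails if it takes over 66 s, if anything falls off the work surface, if the arm or the gripper's body presses on something with over 40 N, if the wrist force passes 120 N, or if a joint passes its speed limit or range.

### The arm

A 6-joint arm with a two-finger parallel gripper is mounted at the origin on the work surface. World frame = base frame: x ahead of the robot, y to its left, z up, the work surface at z = 0. Lengths are in m, angles in rad, forces in N, time in s.
With the tool pointing down it reaches from about 0.225 to 0.875 m from the base axis. Payload 3.4 kg.
Tool frame: the origin (TCP) lies on the centre line of the jaws, within the pads' length; the fingertips stand 17 mm ahead of it and the grasp point (between the pads) lies 2 mm behind it (nose_length is the distance from the TCP to the fingertips, in m); z points along the fingers, y is the line along which they close (so a half turn about z gives the same grasp; the last joint's range is limited). The gripper opens to 85 mm and grips with 20 to 120 N. Pads are 22 mm wide; open, the fingers measure 114 mm over their backs; the gripper's body (76 mm by 85 mm) begins 54 mm behind the grasp point. The pads swing forward as they close: fully open they stand 13 mm farther back than shut.
Start: joints at [1.012, 0.276, 1.505, -0, 1.361, -0.121], TCP at [0.244, 0.521, 0.248] pointing down, gripper open.
Joint ranges: [-2.89, 2.89], [-0.75, 2.08], [0.22, 2.7], [-1.18, 4.32], [0.11, 2.71], [-2.7, 2.7]. Speed limits (rad/s): [2.57, 2.57, 3.14, 3.14, 3.14, 3.14].

### API

Orientations are given as a unit quaternion [w, x, y, z].
In Python, from rig import get_state, get_image, sign_off, find_in, place_of, nose_length gives the robot as it stands.
- The arm moves only by the tool apply_moves, never from a script. Its argument "deltas" is one flat list of numbers, 5 for each row, row after row: the finger opening in mm, from 0 to 85.4, then the shift along the tool's x, y, z in mm, then the turn about the tool's z in degrees. A call has 1 to 12 rows; each row is the pose to reach, as a shift and turn from the pose commanded when the call began, along the tool's axes at that moment; what a row does not reach only later rows make up. A row lasts 1/12 s, in which the tool goes at most 41.7 mm and 7.16 degrees, less where a joint would pass 70% of its speed; a pose out of reach is approached as far as the arm can. A call with a gripper value outside its range is refused whole. The fingers move at their own pace and stop on an object; "squeeze" is the grip in N (left out, the last holds). Time passes only in rows, so rows that repeat a pose let the fingers close. It gives the time, the measured TCP pose, the force, the opening and the grip force at its end, in the units of the state.
- get_state(): the state, without advancing time (a new reading comes with each control period).
- get_image(name): name is "scene" or "top" or "wrist"; returns a dict with "frame" (384x512x3 uint8, red, green, blue), "K" (3x3 intrinsics, pixels), "position" and "orientation" of the camera in the world. Camera axes: x right, y down, z forward; pixel columns grow to the right and rows downward; lengths in m; the calibration is good to about 2 mm. A picture is of the moment at which its call begins. There is no depth.
- sign_off(): hands the job in; it is judged then, once.
Trained networks look in a picture, given as the dict that the camera call returned (one of the last four; its "shot" number tells which), for a name from the list of things; names that differ only in an ending like _2 or _b are one class to them, and where a whole thing is asked for, a point or a joint stands for the part that bears it (a point fixed in the world has none). Each returns a list of dicts, best first, with "score" (0 to 1); they miss things now and then, are a little off and sometimes report something else, mostly with a low value. They report only what shows in the picture. A call takes as long as a camera call. They do not tell look-alikes from the thing itself.
- find_in(query, picture): "point" ([column, row] in pixels, amid what is visible of it).
- place_of(query, picture): "point" ([column, row] in pixels: a listed point, or the origin of a listed thing).
The state is a dict: "clock": time; "qpos": joint angles; "qd": joint speeds; "effort": joint torques, N m; "position": TCP position; "ee_rot": TCP orientation; "contact_force": force on the tool from outside, world axes, zero at the start; "moment": the same for the moment, N m; "width": finger opening in m; "gripper_force": force on a finger pad.
Only numpy, scipy, OpenCV 4.12 (cv2) and the standard library are available. Lean on these libraries where they do the work, as an engineer would, in place of code of your own. Each camera call takes 0.05 s, during which the arm holds its last target. There are 200 camera calls.

## Working session

There is one attempt and no reset: what is moved stays moved. The work goes in short steps, Python scripts to look and compute and a tool call to move; the robot and the scene stay as the last step left them, time stands still between calls to the robot, and variables do not carry over. Pictures are saved under pics/ and viewed, at most 10 in all, crops included, and the job is handed in when it is done.

Besides the shell and the picture viewer there is one more tool, called after "Call:" by a JSON object that holds its "op" and its "data", one argument or row to a line. apply_moves: Moves the arm, as the interface text tells. Its arguments: {"type":"object","properties":{"deltas":{"type":"array"},"squeeze":{"type":"number"}},"required":["deltas"]}

```bash
mkdir -p pics; cat > h.py <<'E'
import numpy as np, cv2
from scipy.spatial.transform import Rotation as R
from rig import *
def ray(p,px):
    K=np.array(p["K"]);q=p["orientation"];M=R.from_quat([q[1],q[2],q[3],q[0]]).as_matrix()
    d=M@np.linalg.inv(K)@np.array([px[0],px[1],1.]);return np.array(p["position"]),d
def at(p,px,z):
    o,d=ray(p,px);return (o+d*(z-o[2])/d[2]).round(4)
def proj(p,X):
    K=np.array(p["K"]);q=p["orientation"];M=R.from_quat([q[1],q[2],q[3],q[0]]).as_matrix()
    c=K@(M.T@(np.array(X)-p["position"]));return (c[:2]/c[2]).round(1)
def save(p,n): cv2.imwrite(f"pics/{n}.png",cv2.cvtColor(p["frame"],cv2.COLOR_RGB2BGR))
E
python3 - <<'E'
from h import *
ps={n:get_image(n) for n in("top","scene")}
for n,p in ps.items():
    save(p,n+"1");print(n,p["position"])
    for q,z in(("canister_a",.004),("tray",0),("holder_seat",.01),("holder",0),("holder_clips",.028)):
        for r in place_of(q,p)[:6]:print(q,np.round(r["point"],1),round(r["score"],2),at(p,r["point"],z))
s=get_state();print({k:np.round(v,4) for k,v in s.items()},nose_length)
E
```

```text
top [ 0.4566522  -0.0059387   1.05109516]
canister_a [374.8 214. ] 0.69 [ 0.5272 -0.3142  0.004 ]
canister_a [299.3 259.7] 0.69 [ 0.4081 -0.1118  0.004 ]
canister_a [341.1 219.9] 0.66 [ 0.512  -0.2245  0.004 ]
canister_a [306.5 216.6] 0.64 [ 0.5212 -0.133   0.004 ]
canister_a [356.6 257.9] 0.6 [ 0.4122 -0.262   0.004 ]
canister_a [167.  223.6] 0.38 [0.5045 0.2384 0.004 ]
tray [342.4 214.2] 0.73 [ 0.5273 -0.2292  0.    ]
holder_seat [168.8 223. ] 0.74 [0.5058 0.2322 0.01  ]
holder [168.6 223.2] 0.71 [0.5057 0.2351 0.    ]
holder_clips [307.3 217.9] 0.72 [ 0.5163 -0.1321  0.028 ]
holder_clips [164.7 226.3] 0.68 [0.4964 0.2386 0.028 ]
scene [1.02110048 0.38866748 0.81393585]
canister_a [195.9 128.1] 0.91 [ 0.5157 -0.3253  0.004 ]
canister_a [241.4 160.6] 0.91 [ 0.5177 -0.1357  0.004 ]
canister_a [237.3 119.1] 0.81 [ 0.4047 -0.2618  0.004 ]
canister_a [276.1 144. ] 0.67 [ 0.4046 -0.1063  0.004 ]
canister_a [221.5 149.6] 0.56 [ 0.5257 -0.2064  0.004 ]
tray [219.8 147.8] 0.95 [ 0.5216 -0.218   0.    ]
tray [357.8 235.6] 0.66 [0.5004 0.2371 0.    ]
holder_seat [353.9 232.2] 0.82 [0.5051 0.2268 0.01  ]
holder_seat [358.  228.8] 0.25 [0.4905 0.2287 0.01  ]
holder [353.5 237.7] 0.73 [0.5123 0.2328 0.    ]
holder_clips [359.1 229.8] 0.67 [0.5029 0.2357 0.028 ]
{'clock': np.float64(0.6), 'qpos': array([ 1.012 ,  0.2759,  1.5049, -0.    ,  1.3607, -0.121 ]), 'qd': array([-0.0005, -0.0005, -0.0005, -0.0015,  0.0001, -0.0003]), 'effort': array([ 9.00000e-04, -4.16391e+01, -2.45986e+01, -4.00000e-04,
        4.00000e-04, -0.00000e+00]), 'position': array([0.2438, 0.5208, 0.2483]), 'ee_rot': array([0.    , 0.2172, 0.9761, 0.    ]), 'contact_force': array([-0.1061, -0.3634, -1.1029]), 'moment': array([-0.0199, -0.0231,  0.0223]), 'gripper_force': np.float64(0.0), 'width': np.float64(0.0855)} 0.017
```

```bash
python3 -c "
import cv2,numpy as np
a=[cv2.imread(f'pics/{n}1.png') for n in('top','scene')]
cv2.imwrite('pics/both.png',cv2.resize(np.vstack(a)[:, :],None,fx=.78,fy=.78))"
```

```text
(no output)
```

View pics/top1.png

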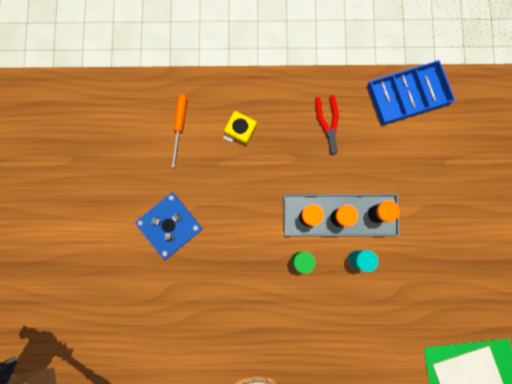

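View pics/scene1.png

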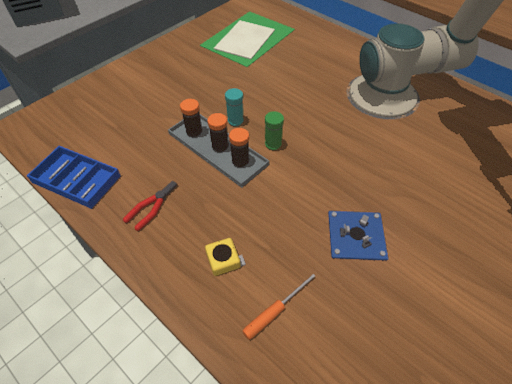

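Three orange-capped black canisters stand in the tray at top (312,215), (347,216) and (388,212), and these fit the description. The green (304,262) and turquoise (365,261) look-alikes stand outside the tray and are to be left alone. The holder is at (168,224).

```bash
cat >> h.py <<'E'
def blobs(p,lo,hi,amin=60):
    m=cv2.inRange(cv2.cvtColor(p["frame"],cv2.COLOR_RGB2HSV),lo,hi)
    n,l,s,c=cv2.connectedComponentsWithStats(m);return [(c[i].round(1),s[i]) for i in range(1,n) if s[i][4]>amin]
E
python3 - <<'E'
from h import *
p=get_image("top");f=p["frame"]
for c,s in blobs(p,(5,170,120),(18,255,255)):print("orange",c,s,at(p,c,.106))
for c,s in blobs(p,(100,120,60),(125,255,255),300):print("blue",c,s,at(p,c,.01))
q=get_image("scene")
for c,s in blobs(q,(4,150,100),(18,255,255)):print("sc orange",c,s,at(q,c,.1))
m=cv2.inRange(cv2.cvtColor(f,cv2.COLOR_RGB2HSV),(100,120,60),(125,255,255))[180:270,120:220]
r=cv2.minAreaRect(np.argwhere(m)[:,::-1].astype(np.float32));print(r,at(p,(r[0][0]+120,r[0][1]+180),.01))
t=cv2.cvtColor(np.ascontiguousarray(f[180:280,270:410]),cv2.COLOR_RGB2BGR);cv2.imwrite("pics/crop.png",cv2.resize(t,None,fx=5,fy=5,interpolation=2))
for x in(.52,.515):
  print(proj(p,(x,-.2,.109)))
E
```

```text
orange [249.8 222.3] [     0     65    512    319 141024] [0.502  0.0155 0.106 ]
orange [310.2 216.1] [302 205  21  21  90] [ 0.5161 -0.1295  0.106 ]
orange [347.4 215.3] [336 205  22  21 206] [ 0.5175 -0.2186  0.106 ]
orange [ 66.6 372.3] [ 47 356  46  28 687] [0.1586 0.4393 0.106 ]
blue [410.4  92.1] [ 368   61   87   63 3197] [ 0.8603 -0.4233  0.01  ]
blue [168.4 225.6] [ 136  193   66   66 1895] [0.4989 0.2332 0.01  ]
sc orange [189.2 106.1] [179  98  21  17 269] [ 0.5295 -0.3192  0.1   ]
sc orange [217.  120.9] [208 113  19  17 277] [ 0.5192 -0.2197  0.1   ]
sc orange [238.7 136. ] [229 127  21  19 303] [ 0.521  -0.1375  0.1   ]
sc orange [262.9 319.3] [242 299  43  41 651] [0.8322 0.2267 0.1   ]
((48.07178497314453, 45.532169342041016), (47.352108001708984, 48.82966613769531), 50.710594177246094) [0.4991 0.234  0.01  ]
[339.8 214.2]
[339.9 216.3]
```

View pics/crop.png

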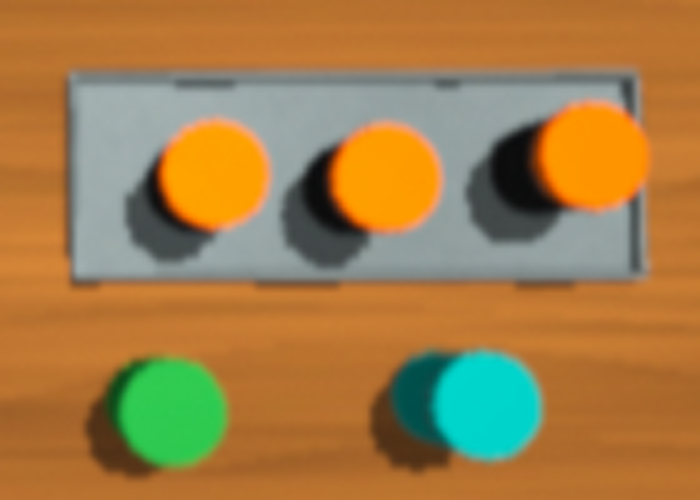

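Call:
{"op": "apply_moves", "data": {
  "deltas": [85,-264,-239,10,65,85,-264,-239,10,65,85,-264,-239,10,65,85,-264,-239,10,65,85,-264,-239,10,65,85,-264,-239,10,65,85,-264,-239,10,65,85,-264,-239,10,65,85,-264,-239,10,65,85,-264,-239,10,65,85,-264,-239,10,65],
  "squeeze": 40
}}

```text
clock: 1.62
position: [0.382, 0.1916, 0.2385]
ee_rot: [-0.0, 0.708, 0.706, 0.0]
contact_force: [-0.2, 0.3, 0.9]
width: 0.0852
gripper_force: 0.0
```

Call:
{"op": "apply_moves", "data": {
  "deltas": [85,40,100,0,0,85,40,100,0,0,85,40,100,0,0,85,40,100,0,0,85,40,100,0,0,85,40,100,0,0]
}}

```text
clock: 2.12
position: [0.4802, 0.2331, 0.2378]
ee_rot: [-0.001, 0.707, 0.707, -0.001]
contact_force: [0.1, 0.1, -0.4]
width: 0.0852
gripper_force: 0.0
```

```bash
python3 - <<'E'
from h import *
p=get_image("wrist");save(p,"w1");print(p["position"],get_state()["position"])
print(proj(p,(.499,.234,.01)),proj(p,(.499,.234,.028)))
for q,z in(("holder_seat",.01),("holder",0),("holder_clips",.028)):
    for r in place_of(q,p)[:6]:print(q,np.round(r["point"],1),round(r["score"],2),at(p,r["point"],z))
for c,s in blobs(p,(100,120,40),(125,255,255),300):print("blue",c,s,at(p,c,.01))
m=cv2.inRange(cv2.cvtColor(p["frame"],cv2.COLOR_RGB2HSV),(100,120,40),(125,255,255))
r=cv2.minAreaRect(np.argwhere(m)[:,::-1].astype(np.float32));print(r,at(p,r[0],.01));
for k in cv2.boxPoints(r):print(k,at(p,k,.01))
E
```

```text
[0.4809687  0.30150595 0.3636888 ] [0.48002353 0.23282912 0.23806112]
[271.8 165.1] [272.5 167.8]
holder_seat [273.4 168.3] 0.92 [0.5012 0.2297 0.01  ]
holder [271.9 166.2] 0.95 [0.4996 0.2306 0.    ]
holder [272.8 163.5] 0.66 [0.5008 0.2343 0.    ]
holder [441.4 285.3] 0.46 [0.768  0.0414 0.    ]
holder_clips [271.9 163.8] 0.72 [0.4982 0.2391 0.028 ]
holder_clips [275.3 170.5] 0.58 [0.5026 0.2305 0.028 ]
blue [274.  161.2] [ 208   95  132  131 7473] [0.5018 0.2393 0.01  ]
((275.3374938964844, 162.83816528320312), (96.6520004272461, 98.93781280517578), 49.635467529296875) [0.5036 0.2371 0.01  ]
[206.34692 158.05515] [0.4118 0.2434 0.01  ]
[281.73154  93.97823] [0.51  0.324 0.01 ]
[344.32806 167.62119] [0.5963 0.2307 0.01  ]
[268.94345 231.69809] [0.4963 0.137  0.01  ]
```

View pics/w1.png

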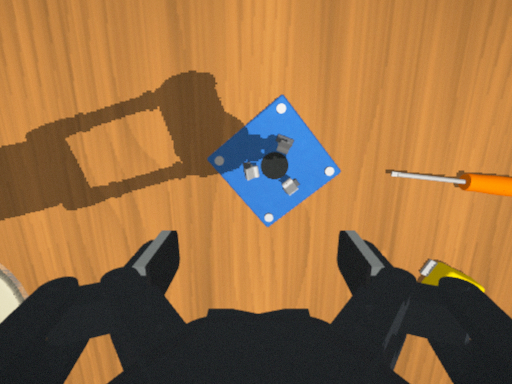

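The wrist view shows the holder plate with its screws at (281,108), (330,171), (268,218) and (219,160), and the dark centre disc at (274,165).

```bash
python3 - <<'E'
from h import *
p=get_image("wrist");g=cv2.cvtColor(p["frame"],cv2.COLOR_RGB2HSV)
def cen(m,box):
    x0,y0,x1,y1=box;a=np.argwhere(m[y0:y1,x0:x1]);return (a.mean(0)[::-1]+[x0,y0]).round(2),len(a)
w=(g[...,1]<90)&(g[...,2]>80)
cs=[cen(w,b)[0] for b in((270,98,292,118),(320,161,340,181),(258,210,278,226),(209,150,229,170))];print(cs)
for c in cs:print(at(p,c,.01))
print("mean",np.mean([at(p,c,.01) for c in cs],0))
d=cen(g[...,2]<45,(258,150,292,182));print(d,at(p,d[0],.01))
t=get_image("top");g=cv2.cvtColor(t["frame"],cv2.COLOR_RGB2HSV)
d=cen(g[...,2]<45,(158,215,178,235));print(d,at(t,d[0],.01))
E
```

```text
[array([280.52, 106.62]), array([329.9 , 170.25]), array([267.75, 217.34]), array([217.66, 159.52])]
[0.5098 0.3082 0.01  ]
[0.5782 0.226  0.01  ]
[0.495  0.1581 0.01  ]
[0.4274 0.2407 0.01  ]
mean [0.5026  0.23325 0.01   ]
(array([272.86, 155.4 ]), 100) [0.501  0.2462 0.01  ]
(array([167.45, 225.03]), 107) [0.5005 0.2357 0.01  ]
```

Call:
{"op": "apply_moves", "data": {
  "deltas": [85,-369,40,0,0,85,-369,40,0,0,85,-369,40,0,0,85,-369,40,0,0,85,-369,40,0,0,85,-369,40,0,0,85,-369,40,0,0,85,-369,40,0,0,85,-369,40,0,0,85,-369,40,0,0,85,-369,40,0,0,85,-369,40,0,0]
}}

```text
clock: 3.42
position: [0.5205, -0.1364, 0.2383]
ee_rot: [-0.001, 0.708, 0.706, 0.0]
contact_force: [0.3, 0.7, 0.7]
width: 0.085
gripper_force: 0.0
```

```bash
python3 - <<'E'
from h import *
p=get_image("wrist");save(p,"w2");print(get_state()["position"])
for X in((.52,-.136,.109),(.518,-.219,.109),(.528,-.3185,.109)):print(proj(p,X))
for c,s in blobs(p,(5,200,200),(18,255,255),200):print("orange",c,s,at(p,c,.109))
E
```

```text
[ 0.52057959 -0.13570471  0.23831637]
[256.8 184.6]
[255.2 259.7]
[264.2 335.6]
```

View pics/w2.png

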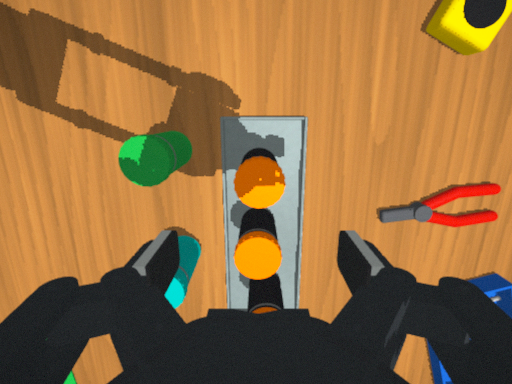

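The wrist view shows the caps at (260,182) for A, (258,255) for B, and C hidden behind the gripper. This agrees with the top view within about 3 mm. I'll go down on A.

Call:
{"op": "apply_moves", "data": {
  "deltas": [85,1,1,40,0,85,1,1,75,0,85,1,1,100,0,85,1,1,120,0,85,1,1,140,0,85,1,1,155,0,85,1,1,164,0,85,1,1,164,0,85,1,1,164,0,60,1,1,164,0,52,1,1,164,0,50,1,1,164,0],
  "squeeze": 40
}}

```text
clock: 4.47
position: [0.5228, -0.1359, 0.0754]
ee_rot: [0.001, 0.708, 0.707, 0.0]
contact_force: [-0.6, 0.2, 1.3]
width: 0.0512
gripper_force: 1.0
```

Call:
{"op": "apply_moves", "data": {
  "deltas": [49,0,0,0,0,47,0,0,0,0,45,0,0,0,0,42,0,0,0,0,42,0,0,0,0,42,0,0,0,0,42,0,0,0,0,42,0,0,0,0]
}}

```text
clock: 5.13
position: [0.5224, -0.1361, 0.0755]
ee_rot: [0.001, 0.708, 0.707, 0.0]
contact_force: [-1.3, 0.6, 5.9]
width: 0.0482
gripper_force: 40.3
```

Call:
{"op": "apply_moves", "data": {
  "deltas": [42,0,0,-5,0,42,0,0,-12,0,42,0,0,-20,0,42,0,0,-26,0,42,0,0,-28,0,42,0,0,-28,0,42,0,0,-28,0,42,0,0,-28,0,42,0,0,-28,0,42,0,0,-28,0,42,0,0,-28,0,42,0,0,-28,0]
}}

```text
clock: 6.13
position: [0.522, -0.1357, 0.1021]
ee_rot: [-0.0, 0.708, 0.707, -0.0]
contact_force: [-0.3, 0.8, -0.9]
width: 0.0485
gripper_force: 41.3
```

Call:
{"op": "apply_moves", "data": {
  "deltas": [42,0,0,0,0,42,0,0,0,0,42,0,0,0,0]
}}

```text
clock: 6.38
position: [0.5221, -0.1358, 0.1023]
ee_rot: [-0.0, 0.708, 0.707, 0.0]
contact_force: [-0.5, -1.3, -1.2]
width: 0.0478
gripper_force: 41.3
```

```bash
python3 - <<'E'
from h import *
for i in range(4):
    get_image("top");s=get_state();print(s["clock"],s["contact_force"].round(2),s["position"].round(4))
E
```

```text
6.4333 [-0.36  0.09 -0.64] [ 0.5221 -0.1358  0.1023]
6.4833 [ 0.05 -0.92 -0.99] [ 0.5221 -0.1358  0.1023]
6.5333 [ 0.31  0.21 -0.78] [ 0.5221 -0.1358  0.1023]
6.5833 [ 0.67 -0.42 -1.41] [ 0.5221 -0.1358  0.1023]
```

About −1 N, so A is empty (0.1 kg). Lowering it gently.

Call:
{"op": "apply_moves", "data": {
  "deltas": [42,0,0,6,0,42,0,0,13,0,42,0,0,19,0,42,0,0,23,0,42,0,0,25,0,42,0,0,26,0,42,0,0,27,0,42,0,0,27.5,0,42,0,0,27.5,0,42,0,0,27.5,0]
}}

```text
clock: 7.42
position: [0.5216, -0.1357, 0.0755]
ee_rot: [-0.0, 0.708, 0.707, -0.0]
contact_force: [-2.6, 1.5, 5.4]
width: 0.0484
gripper_force: 41.8
```

Down on the tray floor. Next: open slowly, rise, and move to B at (0.520, -0.217).

Call:
{"op": "apply_moves", "data": {
  "deltas": [50,0,0,0,0,54,0,0,0,0,60,0,0,0,0,70,0,0,0,0,85,0,0,0,0,85,0,0,0,0,85,0,0,-15,0,85,0,0,-40,0,85,0,0,-80,0,85,0,0,-110,0,85,0,0,-110,0]
}}

```text
clock: 8.33
position: [0.526, -0.1373, 0.1912]
ee_rot: [0.006, 0.708, 0.707, 0.003]
contact_force: [0.6, -0.2, 0.1]
width: 0.0847
gripper_force: 0.0
```

```bash
python3 - <<'E'
from h import *
print(get_state()["position"])
p=get_image("top")
m=cv2.inRange(cv2.cvtColor(p["frame"],cv2.COLOR_RGB2HSV),(10,235,180),(22,255,255))
n,l,s,c=cv2.connectedComponentsWithStats(m)
for i in range(1,n):
    if s[i][4]>100:print(c[i].round(1),s[i],at(p,c[i],.109))
p=get_image("wrist")
r=[(q["point"],q["score"]) for q in find_in("canister_a",p)];print(r)
for q in place_of("canister_a",p):print(q["point"],q["score"],at(p,q["point"],.004))
E
```

```text
[ 0.52596395 -0.13728293  0.19120282]
[179.8 112. ] [174  95  13  36 317] [0.7756 0.1881 0.109 ]
[([254.5, 271.8], 0.65), ([175.2, 280.7], 0.6), ([247.3, 190.5], 0.57), ([126.2, 166.3], 0.56), ([487.3, 14.8], 0.29)]
[255.3, 237.4] 0.9 [ 0.5231 -0.2211  0.004 ]
[172.5, 264.0] 0.89 [ 0.415  -0.2586  0.004 ]
[249.2, 173.0] 0.81 [ 0.5163 -0.1375  0.004 ]
[161.9, 152.6] 0.73 [ 0.4157 -0.1131  0.004 ]
[260.8, 301.2] 0.61 [ 0.5303 -0.3168  0.004 ]
```

Call:
{"op": "apply_moves", "data": {
  "deltas": [85,-40,-4,0,0,85,-81,-4,0,0,85,-81,-4,0,0,85,-81,-4,35,0,85,-81,-4,65,0,85,-81,-4,90,0,85,-81,-4,108,0,85,-81,-4,116,0,85,-81,-4,116,0,60,-81,-4,116,0,52,-81,-4,116,0,50,-81,-4,116,0]
}}

```text
clock: 9.53
position: [0.5189, -0.2172, 0.0701]
ee_rot: [0.001, 0.708, 0.707, 0.0]
contact_force: [0.8, 0.2, -0.0]
width: 0.0513
gripper_force: 0.0
```

Call:
{"op": "apply_moves", "data": {
  "deltas": [49,0,0,0,0,47,0,0,0,0,45,0,0,0,0,42,0,0,0,0,42,0,0,0,0,42,0,0,0,0,42,0,0,0,0]
}}

```text
clock: 10.12
position: [0.519, -0.2173, 0.0703]
ee_rot: [0.002, 0.708, 0.707, 0.0]
contact_force: [0.1, 0.1, 6.4]
width: 0.0483
gripper_force: 35.4
```

Call:
{"op": "apply_moves", "data": {
  "deltas": [42,0,0,-5,0,42,0,0,-12,0,42,0,0,-20,0,42,0,0,-26,0,42,0,0,-28,0,42,0,0,-28,0,42,0,0,-28,0,42,0,0,-28,0,42,0,0,-28,0,42,0,0,-28,0,42,0,0,-28,0,42,0,0,-28,0]
}}

```text
clock: 11.12
position: [0.5179, -0.2167, 0.0966]
ee_rot: [-0.0, 0.708, 0.707, 0.0]
contact_force: [-0.4, 0.4, -1.0]
width: 0.0485
gripper_force: 36.2
```

```bash
python3 - <<'E'
from h import *
for i in range(6):
    get_image("top");s=get_state();print(s["clock"],s["contact_force"].round(2),s["position"].round(4))
E
```

```text
11.1667 [-0.64 -1.38 -1.72] [ 0.5179 -0.2167  0.0966]
11.2167 [ 0.37  0.36 -0.33] [ 0.5179 -0.2168  0.0967]
11.2667 [ 0.47  0.05 -0.88] [ 0.518  -0.2167  0.0967]
11.3167 [ 0.44  0.04 -1.25] [ 0.518  -0.2167  0.0967]
11.3667 [-0.11  0.49 -0.01] [ 0.518  -0.2168  0.0967]
11.4167 [-0.62 -0.2  -1.38] [ 0.518  -0.2168  0.0968]
```

B is also empty at about −0.9 N. Setting it back, then on to C.

Call:
{"op": "apply_moves", "data": {
  "deltas": [42,0,0,6,0,42,0,0,13,0,42,0,0,19,0,42,0,0,23,0,42,0,0,25,0,42,0,0,26,0,42,0,0,27,0,42,0,0,27.5,0,42,0,0,27.5,0,42,0,0,27.5,0]
}}

```text
clock: 12.25
position: [0.5174, -0.2164, 0.0703]
ee_rot: [-0.0, 0.708, 0.707, -0.0]
contact_force: [-2.5, 1.5, 6.3]
width: 0.0484
gripper_force: 36.6
```

Call:
{"op": "apply_moves", "data": {
  "deltas": [50,0,0,0,0,54,0,0,0,0,60,0,0,0,0,70,0,0,0,0,85,0,0,0,0,85,0,0,0,0,85,0,0,-15,0,85,0,0,-40,0,85,0,0,-80,0,85,0,0,-118,0,85,0,0,-118,0,85,0,0,-118,0]
}}

```text
clock: 13.25
position: [0.5195, -0.2176, 0.19]
ee_rot: [0.003, 0.708, 0.707, 0.001]
contact_force: [-0.6, 0.0, -0.8]
width: 0.0851
gripper_force: 0.0
```

```bash
python3 - <<'E'
from h import *
print(get_state()["position"],get_state()["contact_force"])
p=get_image("wrist");save(p,"w3")
for q in place_of("canister_a",p):print(q["point"],q["score"],at(p,q["point"],.004))
for X in((.5216,-.1357,.109),(.518,-.2167,.109),(.528,-.3185,.109)):print(proj(p,X))
E
```

```text
[ 0.51947198 -0.21761235  0.18995171] [-0.55959609  0.00343111 -0.7583641 ]
[160.2, 76.0] 0.92 [ 0.4159 -0.1115  0.004 ]
[169.5, 206.9] 0.9 [ 0.4123 -0.2612  0.004 ]
[257.3, 100.2] 0.82 [ 0.5206 -0.1364  0.004 ]
[264.0, 248.2] 0.72 [ 0.5289 -0.3182  0.004 ]
[259.7, 172.3] 0.7 [ 0.5233 -0.218   0.004 ]
[259.2  93.1]
[254.8 198.9]
[266.2 304.7]
```

View pics/w3.png

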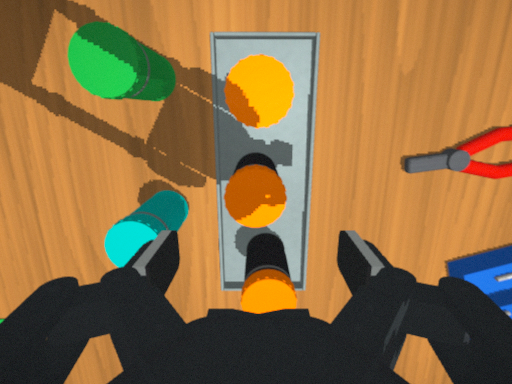

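The view shows A at (259,91) and B at (255,194) standing upright in the tray. C's cap is at about (269,300).

Call:
{"op": "apply_moves", "data": {
  "deltas": [85,-40,4,0,0,85,-80,9,0,0,85,-99,9,0,0,85,-99,9,0,0,85,-99,9,35,0,85,-99,9,65,0,85,-99,9,90,0,85,-99,9,106,0,85,-99,9,113,0,85,-99,9,113,0,60,-99,9,113,0,52,-99,9,113,0],
  "squeeze": 60
}}

```text
clock: 14.35
position: [0.5275, -0.316, 0.0752]
ee_rot: [0.001, 0.708, 0.707, 0.0]
contact_force: [-0.6, -1.5, 0.4]
width: 0.0634
gripper_force: 0.0
```

Call:
{"op": "apply_moves", "data": {
  "deltas": [50,0,0,0,0,49,0,0,0,0,47,0,0,0,0,45,0,0,0,0,42,0,0,0,0,42,0,0,0,0,42,0,0,0,0,42,0,0,0,0,42,0,0,0,0]
}}

```text
clock: 15.1
position: [0.5284, -0.3164, 0.0762]
ee_rot: [0.002, 0.708, 0.707, 0.001]
contact_force: [1.8, 0.9, 6.4]
width: 0.0481
gripper_force: 60.5
```

Call:
{"op": "apply_moves", "data": {
  "deltas": [42,0,0,-5,0,42,0,0,-12,0,42,0,0,-20,0,42,0,0,-26,0,42,0,0,-29,0,42,0,0,-29,0,42,0,0,-29,0,42,0,0,-29,0,42,0,0,-29,0,42,0,0,-29,0,42,0,0,-29,0,42,0,0,-29,0]
}}

```text
clock: 16.1
position: [0.5268, -0.3157, 0.103]
ee_rot: [-0.0, 0.708, 0.707, 0.0]
contact_force: [1.3, 0.2, -4.6]
width: 0.0481
gripper_force: 62.2
```

```bash
python3 - <<'E'
from h import *
for i in range(6):
    p=get_image("wrist");s=get_state();print(s["clock"],s["contact_force"].round(2),s["position"].round(4),s["moment"].round(2))
save(p,"w4")
m=cv2.inRange(cv2.cvtColor(p["frame"],cv2.COLOR_RGB2HSV),(8,225,90),(20,255,255))
n,l,st,c=cv2.connectedComponentsWithStats(m)
for i in range(1,n):
    if st[i][4]>150:print(c[i].round(1),st[i])
E
```

```text
16.15 [ 0.75  0.98 -4.48] [ 0.5268 -0.3157  0.1031] [ 0.    0.05 -0.03]
16.2 [-1.    0.91 -4.78] [ 0.5268 -0.3157  0.1031] [-0.03 -0.04  0.07]
16.25 [-0.69  0.34 -4.68] [ 0.5268 -0.3158  0.1032] [ 0.05 -0.02  0.03]
16.3 [ 0.01 -0.16 -4.73] [ 0.5268 -0.3158  0.1032] [ 0.03 -0.03 -0.01]
16.35 [-0.29  0.19 -3.98] [ 0.5268 -0.3158  0.1033] [-0.02 -0.01  0.01]
16.4 [ 1.03 -0.66 -5.67] [ 0.5268 -0.3158  0.1033] [-0.   -0.03  0.01]
[214.8  74.4] [ 174   41   96   61 2418]
[257.6 267.5] [ 197  218  121   95 9024]
```

C weighs about 4.7 N (0.48 kg), so it is the loaded one. I'll carry it low, going round the x+ side of A and B at x≈0.62.

Call:
{"op": "apply_moves", "data": {
  "deltas": [42,0,8,-4,0,42,0,25,-10,0,42,0,48,-10,0,42,0,70,-10,0,42,0,86,-10,0,42,0,92,-10,0,42,8,92,-10,0,42,25,92,-10,0,42,50,92,-10,0,42,78,92,-10,0,42,106,92,-10,0,42,134,92,-10,0]
}}

```text
clock: 17.4
position: [0.6167, -0.1791, 0.1133]
ee_rot: [-0.001, 0.708, 0.706, -0.0]
contact_force: [1.0, 1.2, -5.4]
width: 0.0475
gripper_force: 63.8
```

Call:
{"op": "apply_moves", "data": {
  "deltas": [42,28,0,0,0,42,56,0,0,0,42,84,0,0,0,42,112,0,0,0,42,140,0,0,0,42,166,-10,0,0,42,192,-22,0,0,42,218,-34,0,0,42,244,-46,0,0,42,270,-58,0,0,42,296,-70,0,0,42,322,-82,0,0]
}}

```text
clock: 18.4
position: [0.534, 0.1417, 0.1136]
ee_rot: [-0.001, 0.708, 0.706, -0.001]
contact_force: [0.9, 0.1, -4.7]
width: 0.0476
gripper_force: 63.9
```

```bash
python3 - <<'E'
from h import *
s=get_state();print(s["position"],s["ee_rot"],s["contact_force"])
E
```

```text
[0.53402392 0.1417156  0.11359734] [-7.64092732e-04  7.07723953e-01  7.06488431e-01 -5.64825122e-04] [ 0.9463415   0.0765384  -4.72211596]
```

Call:
{"op": "apply_moves", "data": {
  "deltas": [42,5,-3,-12,0,42,20,-9,-14,0,42,40,-16,-14,0,42,60,-23,-14,0,42,78,-29,-14,0,42,89,-32,-14,0,42,92,-33,-14,0,42,92,-33,-14,0,42,92,-33,-14,0,42,92,-33,-14,0]
}}

```text
clock: 19.23
position: [0.5047, 0.2313, 0.1273]
ee_rot: [0.0, 0.708, 0.706, -0.0]
contact_force: [0.3, 0.3, -4.3]
width: 0.0478
gripper_force: 64.0
```

```bash
python3 - <<'E'
from h import *
s=get_state();print(s["position"],s["contact_force"])
a=get_image("wrist");b=get_image("scene");c=get_image("top")
for p in(a,b,c):
  for q in("canister_a","holder_seat","holder_clips"):
    for r in place_of(q,p)[:6]:
      if r["score"]>.4: print(q,np.round(r["point"]),round(r["score"],2),at(p,r["point"],{"canister_a":.055,"holder_seat":.01}.get(q,.028)))
A=cv2.resize(a["frame"][40:384,80:440],(400,382));B=cv2.resize(b["frame"][140:290,290:440],(400,400))[:382]
cv2.imwrite("pics/h1.png",cv2.cvtColor(np.hstack([A,B]),cv2.COLOR_RGB2BGR))
print(proj(b,(.501,.234,.01)),proj(b,(.501,.234,.028)))
E
```

```text
[0.50469301 0.23132579 0.12731894] [ 0.27108752  0.27303132 -4.26351144]
canister_a [258. 205.] 0.6 [0.5053 0.2302 0.055 ]
holder_clips [254. 190.] 0.55 [0.5017 0.2341 0.028 ]
canister_a [222. 150.] 0.85 [ 0.556  -0.1668  0.055 ]
canister_a [238. 121.] 0.8 [ 0.449  -0.2127  0.055 ]
canister_a [242. 162.] 0.67 [ 0.5518 -0.0996  0.055 ]
canister_a [274. 147.] 0.64 [ 0.4536 -0.072   0.055 ]
holder_seat [357. 234.] 0.9 [0.5053 0.2357 0.01  ]
holder_clips [360. 227.] 0.63 [0.4965 0.2329 0.028 ]
canister_a [358. 260.] 0.86 [ 0.4102 -0.2541  0.055 ]
canister_a [338. 220.] 0.71 [ 0.5101 -0.2071  0.055 ]
canister_a [306. 216.] 0.68 [ 0.5183 -0.126   0.055 ]
canister_a [161. 224.] 0.66 [0.5018 0.2415 0.055 ]
canister_a [301. 260.] 0.58 [ 0.411  -0.1104  0.055 ]
holder_seat [169. 225.] 0.72 [0.501  0.2305 0.01  ]
holder_clips [163. 226.] 0.74 [0.4983 0.2421 0.028 ]
[357.4 232.8] [358.9 228.9]
```

View pics/h1.png

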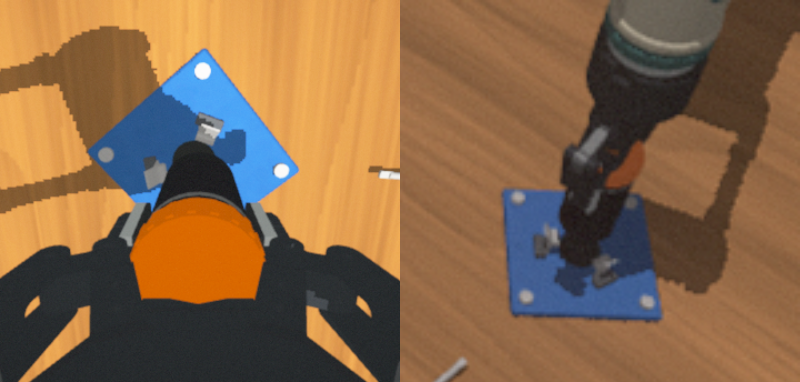

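```bash
python3 - <<'E'
from h import *
p=get_image("wrist");f=p["frame"];s=get_state();print(s["position"])
g=cv2.cvtColor(f,cv2.COLOR_RGB2HSV)
# screws (upper, right, left)
S=[]
for n,(X,Y) in {"up":(.5098,.3082),"right":(.5782,.226),"left":(.4274,.2407)}.items():
    u,v=proj(p,(X,Y,.01)).astype(int);r=12
    m=(g[v-r:v+r,u-r:u+r,1]<90)&(g[v-r:v+r,u-r:u+r,2]>90);a=np.argwhere(m)
    c=a.mean(0)[::-1]+[u-r,v-r];S.append(at(p,c,.01));print(n,c,len(a),S[-1])
print("center from left/right",(S[1]+S[2])/2,"dist up",np.linalg.norm(S[0]-(S[1]+S[2])/2),np.linalg.norm(S[1]-S[2])/2)
# foot edge along columns near 256
for c in range(246,268,3):print(c,[int(x) for x in g[156:182,c,2]])
th=np.linspace(0,2*np.pi,181)
for yc in(.229,.232,.235):
    for r,z in((.019,.055),(.024,.064)):
        P=np.array([proj(p,(.5047+r*np.cos(t),yc+r*np.sin(t),z)) for t in th]);print(yc,z,"top row",P[:,1].min(),"cols",P[:,0].min(),P[:,0].max())
E
```

```text
[0.5046401  0.23225674 0.12729036]
up [262.1443299  104.15463918] 194 [0.5091 0.3078 0.01  ]
right [333.43786982 194.3964497 ] 169 [0.5769 0.2259 0.01  ]
left [174.35632184 179.6954023 ] 174 [0.4273 0.2405 0.01  ]
center from left/right [0.5021 0.2332 0.01  ] dist up 0.07492769848327122 0.07515537239612347
246 [142, 142, 144, 143, 143, 141, 138, 145, 143, 141, 143, 144, 133, 93, 47, 40, 44, 42, 40, 43, 40, 39, 39, 36, 34, 32]
249 [143, 145, 142, 144, 144, 141, 142, 140, 143, 140, 142, 134, 95, 41, 45, 43, 40, 41, 45, 38, 46, 44, 38, 38, 35, 36]
252 [143, 144, 143, 142, 144, 143, 143, 145, 143, 143, 144, 112, 59, 44, 34, 43, 44, 42, 41, 42, 44, 40, 33, 33, 32, 38]
255 [144, 146, 142, 144, 143, 144, 145, 145, 141, 139, 138, 107, 52, 42, 41, 42, 39, 41, 45, 41, 44, 35, 33, 30, 34, 31]
258 [136, 135, 132, 136, 138, 141, 151, 148, 145, 142, 140, 112, 67, 40, 45, 42, 40, 40, 41, 42, 42, 36, 34, 29, 36, 38]
261 [129, 127, 130, 132, 131, 141, 146, 154, 153, 146, 144, 139, 114, 69, 46, 44, 42, 41, 39, 42, 41, 36, 38, 32, 33, 30]
264 [166, 127, 132, 156, 151, 132, 140, 148, 150, 153, 142, 141, 136, 129, 88, 42, 39, 45, 43, 39, 40, 37, 34, 34, 32, 34]
267 [223, 203, 198, 194, 184, 150, 135, 139, 145, 151, 150, 143, 142, 139, 132, 112, 76, 40, 36, 39, 40, 34, 42, 32, 32, 38]
0.229 0.055 top row 184.2 cols 233.0 281.5
0.229 0.064 top row 180.7 cols 225.2 289.1
0.232 0.055 top row 180.4 cols 232.9 281.5
0.232 0.064 top row 176.7 cols 225.1 289.3
0.235 0.055 top row 176.5 cols 232.8 281.6
0.235 0.064 top row 172.6 cols 225.0 289.4
```

```bash
python3 - <<'E'
from h import *
p=get_image("wrist");f=p["frame"];print(p["position"])
print("col256 RGB rows",[(r,*map(int,f[r,256])) for r in range(206,244,2)])
th=np.linspace(0,2*np.pi,181)
for yc in(.229,.233,.237,.241):
    for r,z in((.025,.160),(.025,.145),(.025,.14)):
        P=np.array([proj(p,(.5047+r*np.cos(t),yc+r*np.sin(t),z)) for t in th]);print(yc,z,"top row",P[:,1].min(),"cols",P[:,0].min(),P[:,0].max())
X=cv2.resize(f[140:320,170:340],None,fx=3,fy=3,interpolation=cv2.INTER_CUBIC)
b=get_image("scene")
Y=cv2.resize(b["frame"][185:265,320:400],(540,540),interpolation=cv2.INTER_CUBIC)
Z=cv2.cvtColor(np.hstack([X,Y[:,:290]*0+Y[:,130:420]]),cv2.COLOR_RGB2BGR)
cv2.imwrite("pics/h2.png",cv2.convertScaleAbs(Z,alpha=1.8))
print(Z.shape,[proj(b,(.5047,y,z)) for y in(.232,.24) for z in (.055,.16)],proj(b,(.502,.233,.01)))
E
```

```text
[0.50526423 0.30059429 0.25318505]
col256 RGB rows [(206, 31, 28, 31), (208, 33, 31, 32), (210, 31, 31, 34), (212, 50, 48, 50), (214, 92, 93, 91), (216, 47, 49, 49), (218, 175, 86, 5), (220, 196, 93, 0), (222, 196, 94, 0), (224, 196, 95, 0), (226, 195, 90, 0), (228, 194, 95, 0), (230, 206, 99, 4), (232, 200, 94, 0), (234, 215, 105, 0), (236, 220, 106, 0), (238, 219, 105, 0), (240, 220, 105, 0), (242, 220, 105, 0)]
0.229 0.16 top row 239.6 cols 195.1 318.3
0.229 0.145 top row 223.9 cols 202.5 311.2
0.229 0.14 top row 219.5 cols 204.5 309.2
0.233 0.16 top row 229.9 cols 194.5 318.8
0.233 0.145 top row 215.3 cols 202.0 311.6
0.233 0.14 top row 211.2 cols 204.1 309.6
0.237 0.16 top row 220.1 cols 193.8 319.5
0.237 0.145 top row 206.6 cols 201.4 312.1
0.237 0.14 top row 202.8 cols 203.6 310.0
0.241 0.16 top row 210.0 cols 193.1 320.1
0.241 0.145 top row 197.6 cols 200.9 312.6
0.241 0.14 top row 194.2 cols 203.1 310.4
(540, 800, 3) [array([359.7, 223.2]), array([370. , 195.9]), array([362.6, 225.1]), array([373.3, 198. ])] [356.8 232.9]
```

View pics/h2.png

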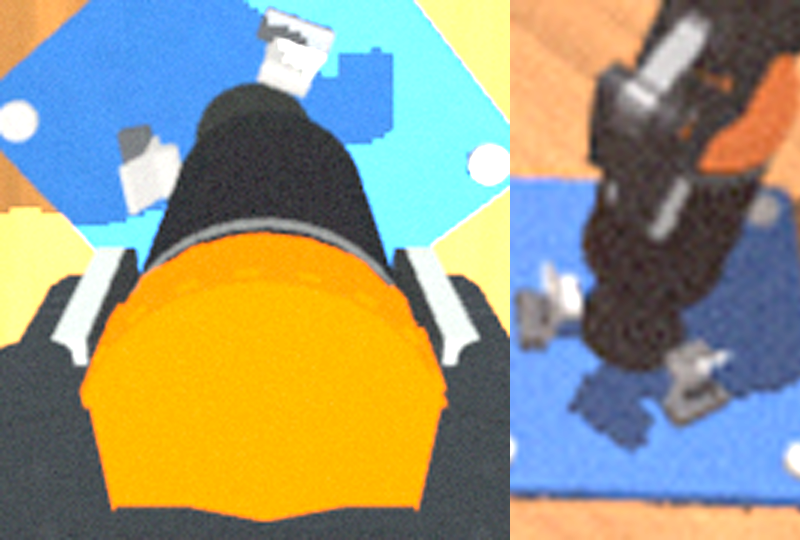

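The bright crop shows the dark plate disc at (252,110), behind the canister's foot edge at about row 115. So the canister is centred on the TCP and needs about −3 mm in x and +1 mm in y.

Call:
{"op": "apply_moves", "data": {
  "deltas": [42,1,-3,0,0,42,1,-3,6,0,42,1,-3,12,0,42,1,-3,18,0,42,1,-3,20,0,42,1,-3,20,0,42,1,-3,20,0]
}}

```text
clock: 20.57
position: [0.5016, 0.2332, 0.1069]
ee_rot: [-0.0, 0.708, 0.707, -0.0]
contact_force: [-0.0, -0.8, -5.1]
width: 0.0479
gripper_force: 64.0
```

Call:
{"op": "apply_moves", "data": {
  "deltas": [42,0,0,2,0,42,0,0,4,0,42,0,0,6,0,42,0,0,7,0,42,0,0,8,0,42,0,0,9,0,42,0,0,10,0,42,0,0,11,0,42,0,0,11,0],
  "squeeze": 80
}}

```text
clock: 21.32
position: [0.5016, 0.2335, 0.0967]
ee_rot: [-0.0, 0.708, 0.707, 0.0]
contact_force: [-1.7, 1.0, -0.3]
width: 0.0474
gripper_force: 82.9
```

Call:
{"op": "apply_moves", "data": {
  "deltas": [42,0,0,1,0,42,0,0,2,0,42,0,0,3,0,42,0,0,3.5,0,42,0,0,4,0,42,0,0,4,0]
}}

```text
clock: 21.82
position: [0.5019, 0.2335, 0.0937]
ee_rot: [0.0, 0.708, 0.707, 0.001]
contact_force: [-3.8, 0.6, 7.9]
width: 0.0474
gripper_force: 83.4
```

Call:
{"op": "apply_moves", "data": {
  "deltas": [42,0,-0.5,1,0,42,0,-0.5,2,0,42,0,-0.5,3,0,42,0,-0.5,3.5,0,42,0,-0.5,4,0,42,0,-0.5,4,0]
}}

```text
clock: 22.32
position: [0.5008, 0.2332, 0.0874]
ee_rot: [-0.0, 0.708, 0.707, -0.0]
contact_force: [-0.1, 2.0, -5.6]
width: 0.0476
gripper_force: 82.6
```

Snapped through. Now easing down to the plate.

Call:
{"op": "apply_moves", "data": {
  "deltas": [42,0,0,1,0,42,0,0,2,0,42,0,0,3,0,42,0,0,4,0,42,0,0,4,0,42,0,0,4,0]
}}

```text
clock: 22.82
position: [0.501, 0.2331, 0.084]
ee_rot: [-0.0, 0.708, 0.707, -0.0]
contact_force: [-1.6, 1.1, -5.0]
width: 0.0474
gripper_force: 82.6
```

Call:
{"op": "apply_moves", "data": {
  "deltas": [42,0,0,0.5,0,42,0,0,1,0,42,0,0,1.5,0,42,0,0,2,0,42,0,0,2,0,42,0,0,2,0]
}}

```text
clock: 23.32
position: [0.5013, 0.2333, 0.0824]
ee_rot: [0.0, 0.708, 0.707, 0.0]
contact_force: [-1.3, 2.4, -3.9]
width: 0.0476
gripper_force: 82.6
```

Call:
{"op": "apply_moves", "data": {
  "deltas": [42,0,0,0.5,0,42,0,0,1,0,42,0,0,1.5,0,42,0,0,1.5,0,42,0,0,1.5,0]
}}

```text
clock: 23.73
position: [0.5014, 0.2334, 0.0822]
ee_rot: [0.0, 0.708, 0.707, 0.001]
contact_force: [-2.7, 1.1, 6.9]
width: 0.0472
gripper_force: 83.4
```

Rigid contact at TCP z 0.0822, which is exactly the expected home height. Next: relax the push, open, rise.

Call:
{"op": "apply_moves", "data": {
  "deltas": [42,0,0,-0.5,0,42,0,0,-1,0,50,0,0,-1,0,54,0,0,-1,0,60,0,0,-1,0,70,0,0,-1,0,85,0,0,-1,0,85,0,0,-1,0,85,0,0,-15,0,85,0,0,-45,0,85,0,0,-85,0,85,0,0,-125,0]
}}

```text
clock: 24.73
position: [0.5003, 0.2329, 0.2063]
ee_rot: [-0.001, 0.708, 0.707, -0.001]
contact_force: [0.7, -0.3, -1.1]
width: 0.0854
gripper_force: 0.0
```

Call:
{"op": "apply_moves", "data": {
  "deltas": [85,-50,-50,-20,0,85,-50,-50,-20,0,85,-50,-100,-20,0,85,-50,-100,-20,0,85,-50,-100,-20,0,85,-50,-100,-20,0]
}}

```text
clock: 25.23
position: [0.4014, 0.1836, 0.2262]
ee_rot: [0.001, 0.707, 0.707, 0.001]
contact_force: [0.7, 0.3, 0.6]
width: 0.085
gripper_force: 0.0
```

```bash
python3 - <<'E'
from h import *
s=get_state();print(s["clock"],s["position"],s["contact_force"])
a=get_image("scene");b=get_image("top");w=get_image("wrist")
A=cv2.resize(a["frame"][80:270,160:400],(505,400));B=cv2.resize(b["frame"][170:280,130:410],(800,314))[:200*1]
W=cv2.resize(w["frame"],(295,221))
Z=np.zeros((600,800,3),np.uint8);Z[:400,:505]=A;Z[:221,505:]=W;Z[400:]=cv2.resize(b["frame"][170:280,130:410],(800,200))
cv2.imwrite("pics/end.png",cv2.cvtColor(Z,cv2.COLOR_RGB2BGR))
for i in (.115,.125):print(proj(a,(.501,.2335,i)))
E
```

```text
25.2333 [0.40141165 0.18355887 0.22624162] [0.68129757 0.28084376 0.61501338]
[366.9 207.6]
[367.9 204.9]
```

View pics/end.png

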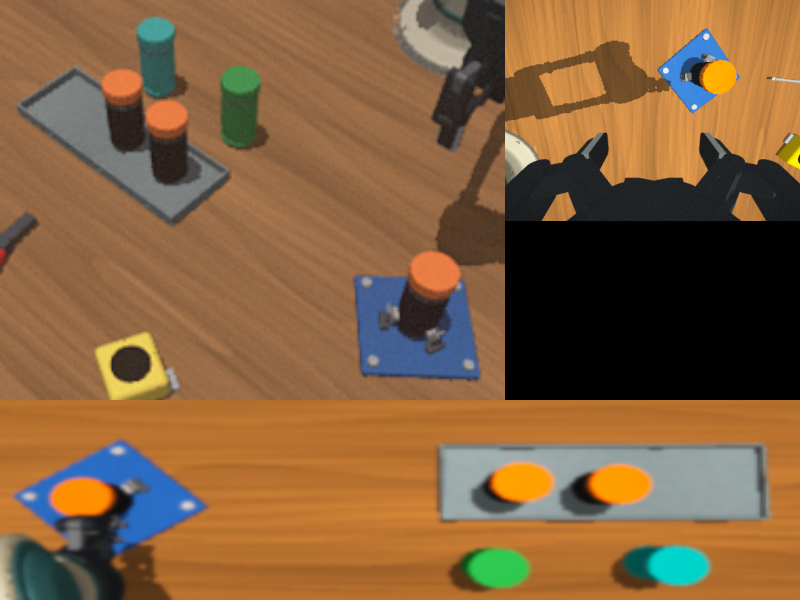

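The picture shows C upright in the clips, with its cap at scene pixel (367,210) against (367,208) expected for fully home. A and B stand upright in the tray, the visible bystanders and look-alikes have not moved, and the gripper is clear.

```bash
python3 -c "
from rig import *
print(sign_off())"
```

```text
the job is handed in; nothing more can be done
None
```

The loaded canister (about 0.48 kg, the one at the far end of the row) is pressed fully home in the blue holder, the two empty ones stand upright in the tray, and the job was handed in at about 25 s.

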